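# Find the guide gap with the right drag, using the feeler gauge

## Task

Take the feeler gauge by its handle and try its blade in the three gaps of the guide block: one gap is slack, one is seized so that the blade stops part-way, and in one the blade goes right home with a firm, steady drag. Find that one by feel, without ramming the blade, and leave the gauge in it, the blade fully home with the handle's shoulder up against the block, standing on the apron and let go. Leave everything else on the bench where it is.

Things in the scene. Friction and masses are not known exactly. Their poses are not given: they have to be found in the camera images.
- gauge_grip (a point): Grasp point of the feeler gauge: middle of its handle, a black block 80 mm long (x), 22 mm wide (y), 44 mm high (z), standing on the bench. The point is on the blade's centre line, 24 mm above the handle's underside and 40 mm behind its front end (the shoulder). x points along the blade to its tip, z up.
- gauge_tip (a point): Middle of the end of the gauge's blade, 115 mm ahead of gauge_grip along x, same axes. The flat steel blade stands on edge and sticks 75 mm out of the shoulder; it is 6 mm thick (y), its end rounded, and 16 mm tall (z).
- gauge: The gauge as a whole: origin under the middle of its handle, axes as gauge_grip. About 170 g, balanced about 25 mm ahead of the handle's middle.
- jig: Guide block fixed to the bench, aluminium: 290 mm wide (y), 95 mm deep (x), 70 mm high, with a flat apron 12 mm high reaching 100 mm out from its front face towards the robot. Origin at bench level in the middle of the front face; x points into the block, away from the robot (yaw up to 0.25 rad), z up. Its front face has three like upright gaps, 90 mm apart.
- gap_left (a point): Mouth of the left gap seen from the robot (+y side): on the front face, on the gap's centre line, 36 mm above the bench (the blade's height when the handle stands on the apron). x points straight into the gap, z up. Each gap is 8.4 mm wide (y), flared to about 18 mm over the first 14 mm, open from 20 to 52 mm above the bench, 86 mm deep.
- gap_middle (a point): Mouth of the middle gap, as gap_left. In every gap, out of sight from about 16 mm deep on, a sprung pad stands out from the +y wall and leaves under 4 mm free. One gap, a different one each time, has a good spring: the blade pushes the pad aside (4 to 20 N at 18 to 38 mm deep), then slides right home with a firm, steady drag of 2 to 10 N, going in and coming out.
- gap_right (a point): Mouth of the right gap (-y side), as gap_left. Of the other two gaps, one has a worn-out spring: the blade goes right home with under 1 N of drag. In the other the pad is seized: the blade stops dead about 28 mm deep. Which gap is which changes every time and cannot be seen.
- tape_roll: yellow roll of tape lying flat, 96 mm across, 22 mm high; bystander, origin under its centre
- screwdriver: full-size screwdriver lying on the bench, bystander
- flat_file: dark steel flat file lying on the bench, about 170 mm long, 8 mm high, bystander
- screw_tub: clear open tub, 84 mm across, 50 mm high, bystander, origin under its centre
- circuit_board: green circuit board 90 x 120 mm lying flat, bystander, origin under its centre
- small_driver: small black-handled screwdriver, 120 mm long, lying beside the tub, bystander
Mind the look-alikes: they are no part of the job. What is shaped like the gauge but orange or purple is not meant.

How it is judged:
At the end, for the whole second after the job is handed in: Blade tip at least 68 mm deep in a gap (75 = shoulder on the block), within 6 mm of its centre line; block and gauge press on each other with over 5 N (only the properly sprung gap does that); gauge upright within 0.12 rad, at rest and let go (((x of gauge_tip in the frame of gap_left above 0.068 m and y of gauge_tip in the frame of gap_left between -0.006 and 0.006 m) or (x of gauge_tip in the frame of gap_middle above 0.068 m and y of gauge_tip in the frame of gap_middle between -0.006 and 0.006 m) or (x of gauge_tip in the frame of gap_right above 0.068 m and y of gauge_tip in the frame of gap_right between -0.006 and 0.006 m)) and contact force between gauge and jig above 5 N and angle between gauge_grip's own z axis and vertical below 0.12 rad and linear speed of gauge below 0.02 m/s); the robot touches nothing.
It fails at once if a bystander was moved more than 30 mm (distance of any of tape_roll, screwdriver, flat_file, screw_tub, circuit_board, small_driver from where it was at the start of the episode above 0.03 m).
It fails at once if the gauge was rammed against the block (more than 60 N) (contact force between gauge and jig above 60 N).
It also fails if it takes over 61 s, if anything falls off the work surface, if the arm or the gripper's body presses on something with over 40 N, if the wrist force passes 120 N, or if a joint passes its speed limit or range.

## Robot

A 6-joint arm with a two-finger parallel gripper is mounted at the origin on the work surface. World frame = base frame: x ahead of the robot, y to its left, z up, the work surface at z = 0. Lengths are in m, angles in rad, forces in N, time in s.
With the tool pointing down it reaches from about 0.375 to 0.9 m from the base axis. Payload 3.1 kg.
Tool frame: the origin (TCP) lies between the finger pads; the fingertips stand tips_ahead ahead of it and the grasp point (between the pads) is the TCP (tips_ahead is the distance from the TCP to the fingertips, in m); z points along the fingers, y is the direction in which the jaws open and shut (so a half turn about z gives the same grasp; the last joint's range is limited). The gripper opens to 87 mm and grips with 3 to 60 N. Pads are 19 mm wide; open, the fingers measure 117 mm over their backs; the gripper's body (75 mm by 190 mm) begins 51 mm behind the grasp point.
Start: joints at [1.014, 0.527, 1.433, -0, 1.181, -0.178], TCP at [0.231, 0.581, 0.242] pointing down, gripper open.
Joint ranges: [-3.08, 3.08], [-0.75, 2.2], [0.22, 2.44], [-1.43, 4.57], [0, 2.65], [-2.85, 2.85]. Speed limits (rad/s): [2.79, 2.79, 3.14, 3.14, 3.14, 3.14].

## Interface

Orientations are given as a 3x3 rotation matrix whose columns are the frame's x, y, z axes.
In Python, from bench import * gives the robot as it stands.
- The arm moves only by the shell command python3 -m crank 'ROWS' [OPENING] [FORCE]. ROWS is JSON, a list of rows, each a list of 4 numbers: the shift along the tool's x, y, z in cm, then the turn about the tool's z in rad. In form: [[dx, dy, dz, twist], ...]. A call has 1 to 12 rows; each row is the pose to reach, as a shift and turn from the pose commanded when the call began, along the tool's axes at that moment; what a row does not reach only later rows make up. A row lasts 1/10 s, in which the tool goes at most 50 mm and 8.59 degrees, less where a joint would pass 70% of its speed; a pose out of reach is approached as far as the arm can. A call with a gripper value outside its range is refused whole. OPENING is the gripper command: -1 is fully open, 1 is shut, values between are in proportion, set as the call begins (- or left out, the last holds). The fingers move at their own pace and stop on an object; FORCE is the grip in N (left out, the last holds). Time passes only in rows, so rows that repeat a pose let the fingers close. It gives the time, the measured TCP pose, the force and the opening at its end, in the units of the state.
- state(): the state, without advancing time (a new reading comes with each control period).
- read_camera(name): name is "scene" or "top" or "wrist"; returns the picture (400x640x3 uint8, red, green, blue); there is no depth.
- camera_info(name): a dict with "fx", "fy", "cx", "cy" (pixels), "k1" (the pictures are not rectified: a ray, as slopes to the right and down, at radius r is drawn at 1 + k1 r^2 times it, then the intrinsics apply), "view" (4x4, takes a point from world to camera coordinates). Camera axes: x right, y down, z forward; pixel columns grow to the right and rows downward; lengths in m; the calibration is good to about 2 mm. A picture is of the moment at which its call begins: read the wrist's pose just before it. camera_info takes no time and is no camera call; for the wrist camera it gives the pose at the moment of the call.
- hand_in(): hands the job in, once; it reports no verdict.
The state is a dict: "time_s": time; "joint_positions": joint angles; "joint_vel": joint speeds; "effort": joint torques, N m; "position": TCP position; "ee_rot": TCP orientation; "ft_force": force on the tool from outside, world axes, zero at the start; "moment": the same for the moment, N m; "width": opening from 0.0 (shut) to 1.0 (fully open).
Only numpy, scipy, OpenCV 4.12 (cv2) and the standard library are available. Lean on these libraries where they do the work, as an engineer would, in place of code of your own. Each camera call takes 0.05 s, during which the arm holds its last target.

## Working session

There is one attempt and no reset: what is moved stays moved. The work goes in short steps, Python scripts to look and compute and a shell command to move; the robot and the scene stay as the last step left them, time stands still between calls to the robot, and variables do not carry over. Pictures are saved under pics/ and viewed, and the job is handed in when it is done.

```bash
ls; mkdir -p pics
python3 - <<'E'
from bench import *
import cv2
print(state())
for n in ("scene","top","wrist"):
    im=read_camera(n); cv2.imwrite(f"pics/{n}0.png",im[:,:,::-1]); 
    c=camera_info(n); print(n,c)
E
```

```text
pics
{'time_s': 0.0, 'joint_positions': array([ 1.01451926e+00,  5.28477346e-01,  1.43389232e+00,  4.32924003e-06,
        1.18137972e+00, -1.78495378e-01]), 'joint_vel': array([-0.00019604,  0.00121396,  0.00022874,  0.00102996, -0.00299254,
       -0.00073118]), 'effort': array([-1.07447573e-03, -4.40042889e+01, -1.76591277e+01,  6.32334058e-02,
        5.83100086e-02, -1.60717468e-04]), 'position': array([0.23013935, 0.58035087, 0.24056789]), 'ee_rot': array([[-9.29484339e-01,  3.68859809e-01, -1.14221567e-03],
       [ 3.68861375e-01,  9.29482619e-01, -1.82943821e-03],
       [ 3.86863383e-04, -2.12175341e-03, -9.99997674e-01]]), 'ft_force': array([-0.11547882, -0.00634579, -0.2124647 ]), 'moment': array([ 0.03119256,  0.02049061, -0.06451841]), 'width': 0.9979565969017695}
scene {'fx': 463.06471454039547, 'fy': 463.06471454039547, 'cx': 322.0874567694436, 'cy': 195.0978858669054, 'k1': -0.12659770171931295, 'view': array([[-0.84352198,  0.53659323,  0.02320297,  0.42965352],
       [ 0.34212761,  0.57012133, -0.74693398, -0.11785348],
       [-0.41402823, -0.62211685, -0.6644932
[... 161 characters left out ...]
'cy': 204.80922063849056, 'k1': -0.025889661899085193, 'view': array([[-0.00957265, -0.99935176, -0.0347048 , -0.00606755],
       [-0.98296745,  0.01577433, -0.18310151,  0.49546265],
       [ 0.18353026,  0.03236092, -0.98248125,  1.15006762],
       [ 0.        ,  0.        ,  0.        ,  1.        ]])}
wrist {'fx': 297.75893708376134, 'fy': 297.75893708376134, 'cx': 322.3294258065093, 'cy': 200.91745675479746, 'k1': -0.01108633655166686, 'view': array([[ 0.36905123,  0.9294063 , -0.00226193, -0.62357596],
       [ 0.89518676, -0.3548068 ,  0.26972729, -0.03220202],
       [ 0.24988369, -0.10156804, -0.9629341 ,  0.39106288],
       [ 0.        ,  0.        ,  0.        ,  1.        ]])}
```

View pics/scene0.png

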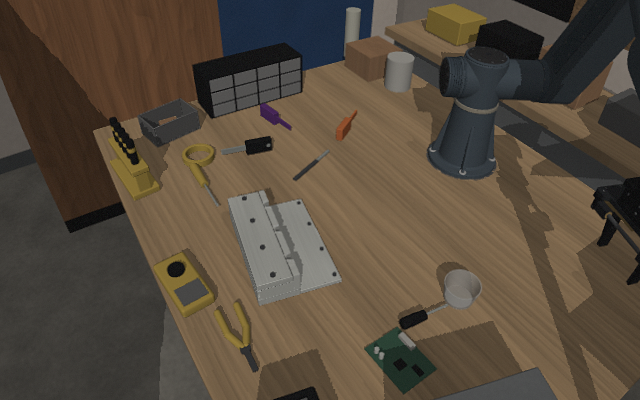

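View pics/top0.png

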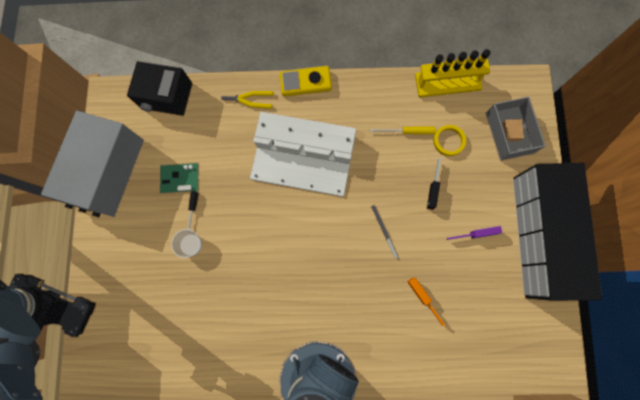

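View pics/wrist0.png

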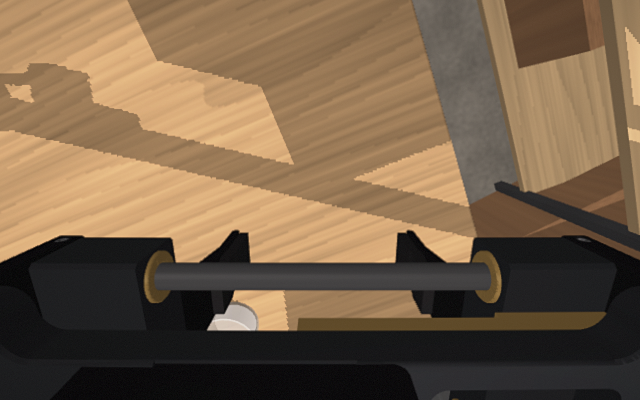

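The top view shows the black gauge with its handle at about (433,195) and blade tip near (438,162). The jig is at (303,155), with its three gaps facing the robot. The orange and purple look-alikes are at (425,300) and (475,235). I'll enlarge both views to measure.

```bash
cat > h.py <<'E'
import numpy as np, cv2
from bench import *
def ray(ci,px):
    K=np.array([[ci['fx'],0,ci['cx']],[0,ci['fy'],ci['cy']],[0,0,1]])
    d=np.array([(px[0]-ci['cx'])/ci['fx'],(px[1]-ci['cy'])/ci['fy']]); u=d.copy()
    for _ in range(30): u=d/(1+ci['k1']*(u@u))
    V=np.array(ci['view']); R=V[:3,:3]; t=V[:3,3]
    o=-R.T@t; v=R.T@np.array([u[0],u[1],1]); return o,v/np.linalg.norm(v)
def onz(ci,px,z):
    o,v=ray(ci,px); return o+v*(z-o[2])/v[2]
def tri(pairs):
    A=np.zeros((3,3));b=np.zeros(3)
    for ci,px in pairs:
        o,v=ray(ci,px);P=np.eye(3)-np.outer(v,v);A+=P;b+=P@o
    x=np.linalg.solve(A,b)
    return x,[np.linalg.norm((np.eye(3)-np.outer(v,v))@(x-o)) for o,v in (ray(c,p) for c,p in pairs)]
def proj(ci,X):
    V=np.array(ci['view']);c=V[:3,:3]@X+V[:3,3];u=c[:2]/c[2];u=u*(1+ci['k1']*(u@u))
    return np.array([u[0]*ci['fx']+ci['cx'],u[1]*ci['fy']+ci['cy']])
def crop(f,x0,y0,x1,y1,s,out):
    im=cv2.imread(f)[y0:y1,x0:x1]; cv2.imwrite(out,cv2.resize(im,None,fx=s,fy=s,interpolation=cv2.INTER_CUBIC))
E
python3 - <<'E'
from h import *
crop("pics/top0.png",350,110,480,210,6,"pics/t1.png")
crop("pics/top0.png",240,105,370,205,6,"pics/t2.png")
crop("pics/scene0.png",170,120,300,220,6,"pics/s1.png")
crop("pics/scene0.png",220,180,350,310,4.5,"pics/s2.png")
E
```

```text
(no output)
```

View pics/t1.png

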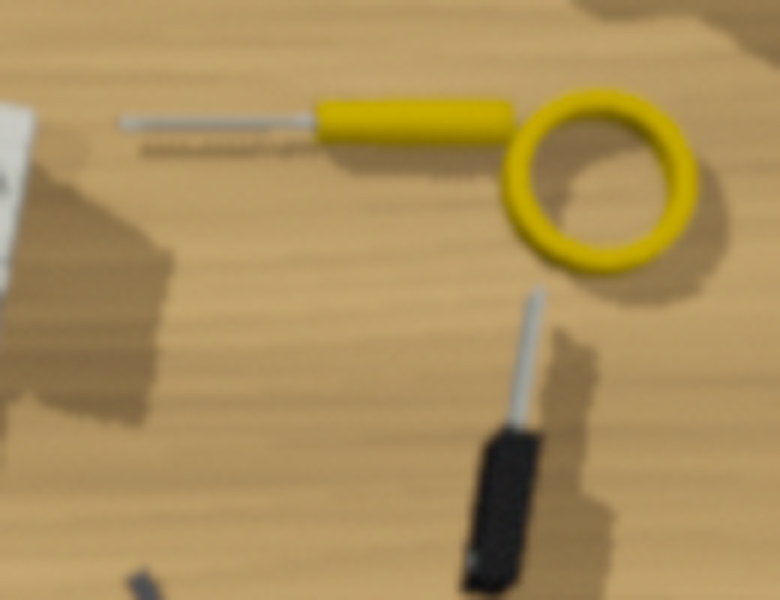

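View pics/t2.png

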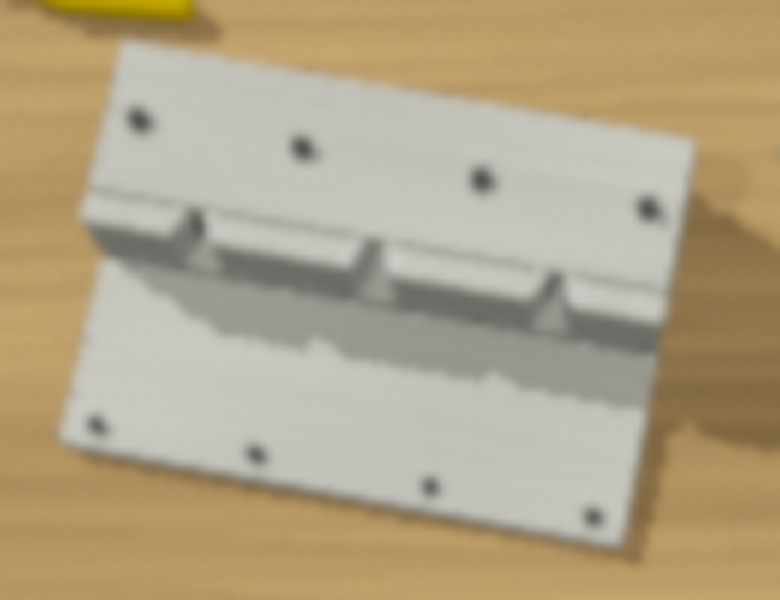

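View pics/s1.png

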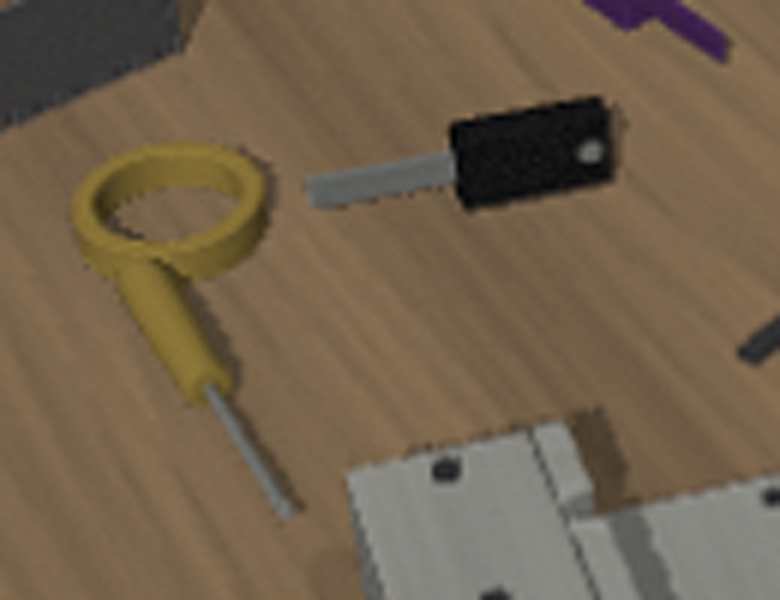

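View pics/s2.png

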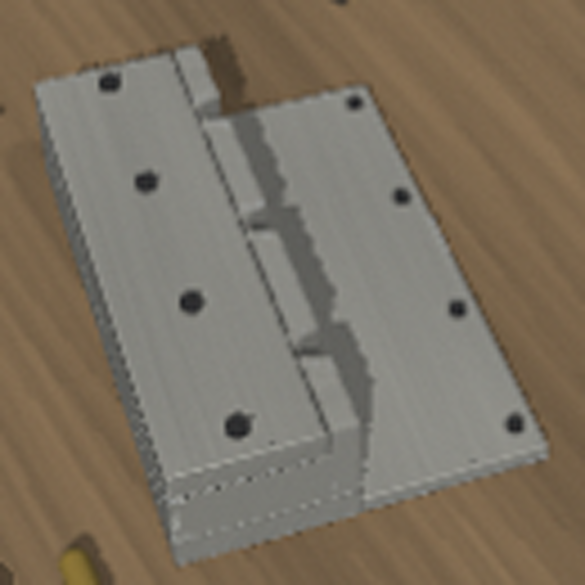

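```bash
cat > fit.py <<'E'
from h import *
from scipy.optimize import least_squares
T=camera_info("top");S=camera_info("scene")
def c(x0,y0,s,u,v): return np.array([x0+(u+.5)/s-.5,y0+(v+.5)/s-.5])
t1=lambda u,v:c(350,110,6,u,v); t2=lambda u,v:c(240,105,6,u,v)
s1=lambda u,v:c(170,120,6,u,v); s2=lambda u,v:c(220,180,4.5,u,v)
J=[(T,t2(122,40),(.095,.145,.07)),(T,t2(693,142),(.095,-.145,.07)),(T,t2(60,440),(-.1,.145,.012)),(T,t2(622,545),(-.1,-.145,.012)),
(S,s2(38,88),(.095,-.145,.07)),(S,s2(170,485),(.095,.145,.07)),(S,s2(367,87),(-.1,-.145,.012)),(S,s2(547,448),(-.1,.145,.012)),(S,s2(180,565),(.095,.145,0))]
G=[(T,t1(537,288),(.115,0,.032)),(T,t1(518,428),(.04,0,.032)),(S,s1(308,183),(.115,.003,.032)),(S,s1(316,207),(.115,.003,.016)),(S,s1(456,152),(.04,.003,.032)),(S,s1(459,183),(.04,.003,.016)),
(S,s1(468,210),(.04,.011,0)),(S,s1(611,182),(-.04,.011,0)),(S,s1(602,97),(-.04,-.011,.044)),(S,s1(452,122),(.04,-.011,.044))]
def fit(L,x0):
    def P(p,m): 
        a=p[2];return np.array([p[0]+m[0]*np.cos(a)-m[1]*np.sin(a),p[1]+m[0]*np.sin(a)+m[1]*np.cos(a),p[3]+m[2]])
    f=lambda p:np.concatenate([proj(ci,P(p,m))-px for ci,px,m in L])
    r=least_squares(f,x0,loss='soft_l1');print(r.x.round(4));print(r.fun.reshape(-1,2).round(2).tolist());return r.x
print(fit(J,[.5,0,0,0]));print(fit(G,[.5,-.3,0,0]))
for n,a,b in(("tip",t1(537,288),s1(308,183)),("root",t1(518,428),s1(456,152))): print(n,tri([(T,a),(S,b)]))
for n,a,b in(("jbl",t2(122,40),s2(170,485)),("jbr",t2(693,142),s2(38,88)),("afl",t2(60,440),s2(547,448))): print(n,tri([(T,a),(S,b)]))
E
python3 fit.py
```

```text
[ 0.6545  0.0413 -0.2034 -0.0023]
[[-0.18, 0.81], [0.14, 0.24], [-0.45, 0.99], [-0.51, 0.76], [-1.18, -0.49], [-0.75, -0.4], [-0.61, -0.35], [0.66, 0.12], [-0.53, 1.29]]
[ 0.65454002  0.04134215 -0.20344973 -0.00230283]
[ 0.5213 -0.344  -0.2146  0.0013]
[[-0.02, 0.41], [-0.72, 1.12], [-0.01, -0.1], [-0.71, 0.22], [-0.04, 0.32], [-0.1, -0.54], [-0.57, 0.69], [0.96, 0.38], [-0.12, -1.13], [-0.75, -0.49]]
[ 0.52127933 -0.34403746 -0.21457054  0.00126636]
tip (array([ 0.63443108, -0.3683988 ,  0.03165121]), [np.float64(0.001117557694205038), np.float64(0.001117557694205119)])
root (array([ 0.56166944, -0.35329322,  0.0333623 ]), [np.float64(0.002406452803257708), np.float64(0.0024064528032575992)])
jbl (array([0.77754084, 0.1646886 , 0.06815325]), [np.float64(0.0019877870845850815), np.float64(0.0019877870845850278)])
jbr (array([ 0.71753725, -0.1184739 ,  0.06748792]), [np.float64(0.0017641176455484879), np.float64(0.0017641176455485132)])
afl (array([0.5880903 , 0.20256212, 0.01075549]), [np.float64(0.0008157931905665033), np.float64(0.0008157931905663223)])
```

```bash
cat > go.py <<'E'
from h import *
def delta(pos,yawg):  # yawg: gauge-x heading; tool x opposes it
    s=state();R=s['ee_rot'];d=R.T@(np.array(pos)-s['position'])*100
    cur=np.arctan2(R[1,0],R[0,0]);w=(yawg+np.pi-cur+np.pi)%(2*np.pi)-np.pi
    print('pos',s['position'].round(4),'gyaw',round((cur-np.pi+np.pi)%(2*np.pi)-np.pi,4),'delta cm',d.round(2),'twist',round(-w,4),'t',s['time_s'],'F',s['ft_force'].round(2),'j',s['joint_positions'].round(2),'w',round(s['width'],3))
E
python3 - <<'E'
from go import *
import bench; print([k for k in dir(bench) if k[0]!='_'])
try: print(bench.tips_ahead)
except Exception as e: print(e)
s=state();ci=camera_info("wrist");V=ci['view'];o=-V[:3,:3].T@V[:3,3]
print('cam in tool',s['ee_rot'].T@(o-s['position']),'axis',s['ee_rot'].T@V[2,:3])
delta([.47,-.10,.24],-.2146)
delta([.50,-.34,.20],-.2146)
E
```

```text
['MotionError', 'camera_info', 'hand_in', 'read_camera', 'state', 'tips_ahead']
0.019
cam in tool [ 0.07428255 -0.0002436  -0.14303592] axis [-2.70000223e-01 -6.07861909e-04  9.62860068e-01]
pos [0.2302 0.5805 0.2408] gyaw -0.3778 delta cm [-47.39 -54.4    0.16] twist -0.1632 t 0.15 F [0.43 0.18 0.48] j [ 1.01  0.53  1.43 -0.    1.18 -0.18] w 1.005
pos [0.2302 0.5805 0.2408] gyaw -0.3778 delta cm [-59.03 -75.6    4.19] twist -0.1632 t 0.15 F [0.43 0.18 0.48] j [ 1.01  0.53  1.43 -0.    1.18 -0.18] w 1.005
```

Run:
```python
from go import *
delta([.47,.06,.24],-.2034)
```

```text
pos [0.2302 0.5805 0.2408] gyaw -0.3778 delta cm [-41.48 -39.53   0.13] twist -0.1744 t 0.15 F [0.43 0.18 0.48] j [ 1.01  0.53  1.43 -0.    1.18 -0.18] w 1.005
```

```bash
python3 -m crank '[[-3,-3,0,0],[-6.5,-6.5,0,-0.03],[-10,-10,0,-0.05],[-13.5,-13.5,0,-0.07],[-17,-17,0,-0.09],[-20.5,-20,0,-0.11],[-24,-23.5,0,-0.13],[-28,-27,0,-0.15],[-32,-31,0,-0.17],[-36,-35,0,-0.17],[-39.5,-38,0,-0.17],[-41.5,-39.5,0,-0.17]]' -1
python3 - <<'E'
from go import *
delta([.47,.06,.24],-.2034)
E
```

```text
time_s: 1.35
position: [0.4714, 0.0579, 0.2416]
ee_rot: [[-0.978, 0.208, 0.0], [0.208, 0.978, -0.0], [-0.001, -0.0, -1.0]]
ft_force: [0.4, 0.6, 1.3]
width: 0.996
pos [0.4714 0.0579 0.2416] gyaw -0.2098 delta cm [0.18 0.18 0.16] twist -0.0064 t 1.35 F [0.4  0.6  1.33] j [-0.11  0.33  1.8  -0.    1.02 -1.47] w 0.996
```

Run:
```python
from go import *
import pickle
s=state();ci=camera_info("wrist");im=read_camera("wrist");cv2.imwrite("pics/w1.png",im[:,:,::-1]);pickle.dump((s,ci),open("w1.pkl","wb"))
crop("pics/w1.png",120,0,520,240,2,"pics/w1c.png")
```

```text
(no output)
```

View pics/w1.png

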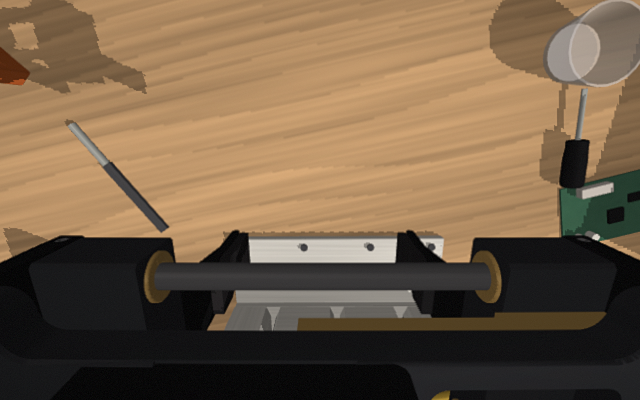

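View pics/w1c.png

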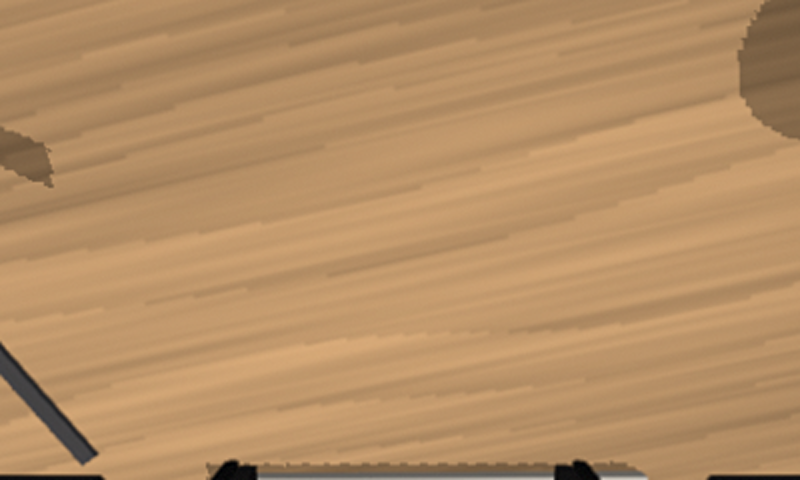

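The wrist camera's clear view faces the robot side. I'll turn the tool half round so it looks ahead over the blade and the gaps, and move forward a little as it turns.

```bash
python3 -m crank '[[-0.5,0,0,0.14],[-1,0,0,0.28],[-1.5,0,0,0.42],[-2,0,0,0.56],[-2.5,0,0,0.70],[-3,0,0,0.84],[-3.5,0.1,0,0.98],[-4,0.2,0,1.12],[-4.5,0.2,0,1.26],[-5,0.3,0,1.4],[-5.5,0.4,0,1.54],[-6,0.4,0,1.68]]'; python3 -m crank '[[0,0,0,0.14],[0,0,0,0.28],[0,0,0,0.42],[0,0,0,0.56],[0,0,0,0.70],[0,0,0,0.84],[0,0,0,0.98],[0,0,0,1.12],[0,0,0,1.26],[0,0,0,1.4],[0,0,0,1.46],[0,0,0,1.46]]';
sed -i 's/yawg+np.pi-cur+np.pi/yawg-cur+np.pi/; s/(cur-np.pi+np.pi)/(cur+np.pi)/' go.py
python3 - <<'E'
from go import *
import pickle
delta([.47,.06,.24],-.2034)
s=state();ci=camera_info("wrist");im=read_camera("wrist");cv2.imwrite("pics/w2.png",im[:,:,::-1]);pickle.dump((s,ci),open("w2.pkl","wb"))
E
```

```text
time_s: 2.6
position: [0.5299, 0.0526, 0.2413]
ee_rot: [[0.317, 0.948, -0.001], [0.948, -0.317, 0.0], [-0.0, -0.001, -1.0]]
ft_force: [-0.3, -0.8, -0.2]
width: 1.003
time_s: 3.8
position: [0.5297, 0.0525, 0.2413]
ee_rot: [[0.979, -0.204, -0.001], [-0.204, -0.979, 0.0], [-0.001, 0.0, -1.0]]
ft_force: [0.2, -0.0, 0.3]
width: 1.004
pos [0.5297 0.0525 0.2413] gyaw -0.2059 delta cm [-6.    0.49  0.14] twist -0.0025 t 3.8 F [ 0.19 -0.03  0.3 ] j [-0.11  0.4   1.66  0.    1.07  1.67] w 1.004
```

View pics/w2.png

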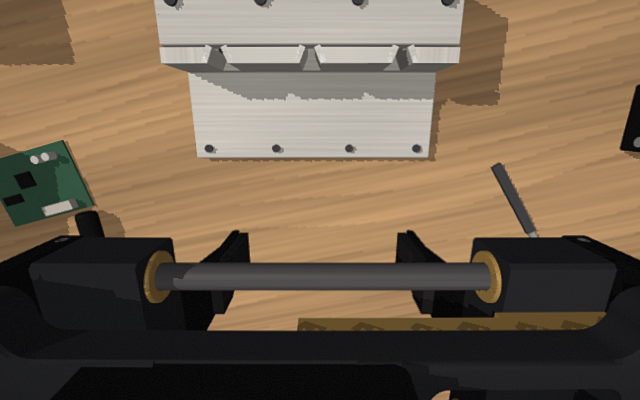

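Run:
```python
from h import *
crop("pics/w2.png",150,0,330,170,4,"pics/w2a.png")
crop("pics/w2.png",300,0,480,170,4,"pics/w2b.png")
```

```text
(no output)
```

View pics/w2a.png

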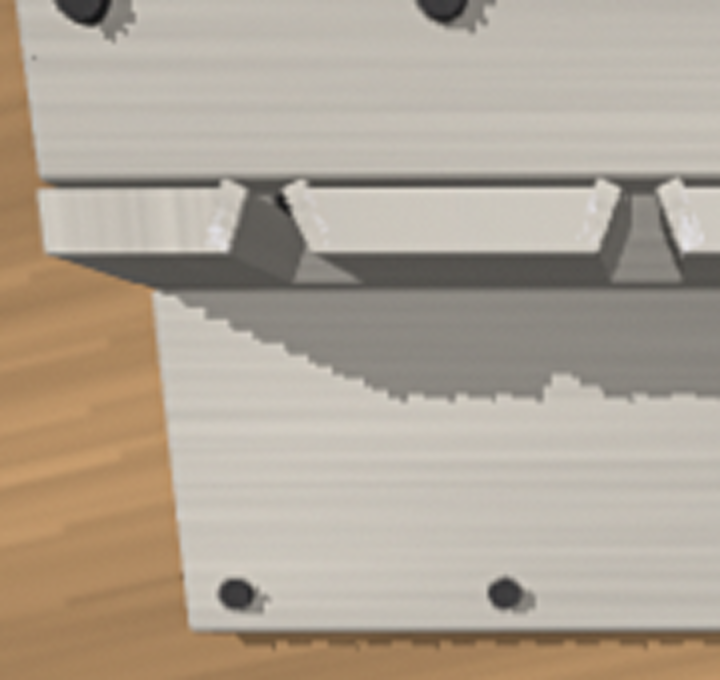

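View pics/w2b.png

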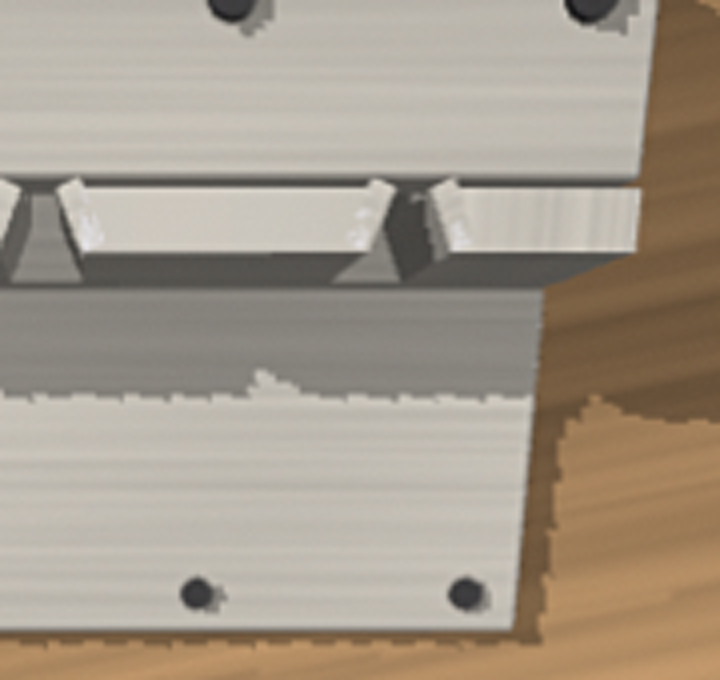

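```bash
cat > fit2.py <<'E'
import io,contextlib
with contextlib.redirect_stdout(io.StringIO()):
    from fit import *
import pickle
s,W=pickle.load(open("w2.pkl","rb"))
a=lambda u,v:c(150,0,4,u,v);b=lambda u,v:c(300,0,4,u,v)
L=[(W,a(190,630),(-.1,.145,.012)),(W,b(515,628),(-.1,-.145,.012)),(W,a(155,288),(0,.145,.012)),(W,b(543,288),(0,-.145,.012))]
print('apron only');p=fit(L,[.65,.04,-.2,0])
o=lambda q,z,ci=W:(lambda d:(np.cos(p[2])*d[0]+np.sin(p[2])*d[1],-np.sin(p[2])*d[0]+np.cos(p[2])*d[1]))(onz(ci,q,z)[:2]-p[:2])
for n,q in(("lipL",a(47,253)),("lipR",b(637,253)),("g1l",a(228,252)),("g1r",a(308,252)),("g2l",a(600,253)),("g2r",a(684,253)),("g3l",b(372,252)),("g3r",b(455,252))): print(n,np.round(o(q,.052),4),np.round(o(q,.07),4))
print('with lip 52');p=fit(L+[(W,a(47,253),(0,.145,.052)),(W,b(637,253),(0,-.145,.052))],p)
print('all');p=fit(L+[(W,a(47,253),(0,.145,.052)),(W,b(637,253),(0,-.145,.052))]+J,p)
E
python3 fit2.py
```

```text
apron only
[ 0.6548  0.0385 -0.2053 -0.0031]
[[0.5, 0.0], [-0.59, 0.28], [-0.31, 0.01], [0.38, -0.27]]
lipL [0.0026 0.1536] [-0.0003  0.1446]
lipR [ 0.0023 -0.1528] [-0.0006 -0.1452]
g1l [0.0026 0.1068] [-0.0003  0.1004]
g1r [0.0026 0.0862] [-0.0004  0.0809]
g2l [0.0021 0.0111] [-0.0008  0.0099]
g2r [ 0.0021 -0.0105] [-0.0008 -0.0105]
g3l [ 0.0024 -0.0845] [-0.0005 -0.0805]
g3r [ 0.0024 -0.1058] [-0.0005 -0.1008]
with lip 52
[ 0.6556  0.0382 -0.2049  0.0009]
[[-0.73, -0.22], [0.71, -0.03], [-1.77, -1.23], [1.83, -1.62], [8.23, 1.73], [-7.22, 1.28]]
all
[ 0.6555  0.0394 -0.2026 -0.0013]
[[-0.65, 0.12], [-0.63, -0.21], [-1.81, -0.28], [0.14, -1.27], [8.32, 2.85], [-9.22, 1.72], [0.39, 0.41], [0.8, -0.23], [0.16, 0.65], [0.19, 0.35], [-1.92, -1.08], [-1.54, -1.15], [-1.33, -0.93], [-0.1, -0.61], [-1.29, 0.58]]
```

The apron heights, the width and the three flare centres (+90.7, −0.3, −90.6 mm) match the text. The jig is at about (0.655, 0.0385) with yaw −0.205. Next I'll go over the gauge.

Run:
```python
from go import *
delta([.50,-.335,.20],-.2146)
```

```text
pos [0.5298 0.0525 0.2414] gyaw -0.2047 delta cm [ 4.96 38.54  4.13] twist 0.0099 t 3.85 F [-0.64 -0.2  -0.41] j [-0.11  0.4   1.66  0.    1.07  1.66] w 1.001
```

```bash
python3 -m crank '[[0.5,3,0,0],[1,7,0,0],[1.5,11,0,0],[2,15,0.5,0],[2.5,19,1,0],[3,23,1.5,0],[3.5,27,2,0],[4,31,3,0],[4.5,35,4,0],[5,38,4,0.01],[5,38.5,4,0.01],[5,38.5,4,0.01]]'
python3 - <<'E'
from go import *
import pickle
delta([.5213,-.344,.03],-.2146)
s=state();ci=camera_info("wrist");im=read_camera("wrist");cv2.imwrite("pics/w3.png",im[:,:,::-1]);pickle.dump((s,ci),open("w3.pkl","wb"))
E
```

```text
time_s: 5.05
position: [0.4998, -0.3354, 0.2012]
ee_rot: [[0.977, -0.215, -0.0], [-0.215, -0.977, 0.001], [-0.0, -0.001, -1.0]]
ft_force: [0.3, 0.3, -0.3]
width: 0.999
pos [ 0.4998 -0.3354  0.2012] gyaw -0.2171 delta cm [ 2.29  0.39 17.12] twist -0.0025 t 5.05 F [ 0.32  0.34 -0.27] j [-0.78  0.54  1.53  0.    1.07  1.01] w 0.999
```

View pics/w3.png

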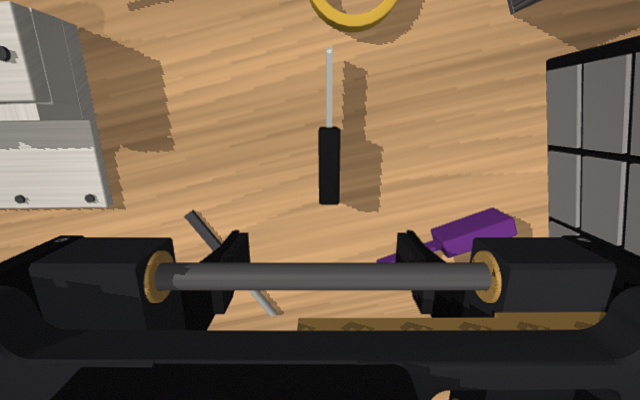

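Run:
```python
from go import *
import pickle
crop("pics/w3.png",280,30,380,215,4,"pics/w3c.png")
s,W=pickle.load(open("w3.pkl","rb"))
for q,z in (((329.5,48),.032),((329.5,128),.032),((329.5,127),.044),((329,204),.044)): print(onz(W,q,z).round(4))
```

```text
[ 0.6323 -0.372   0.032 ]
[ 0.5597 -0.3564  0.032 ]
[ 0.5611 -0.3564  0.044 ]
[ 0.4843 -0.3394  0.044 ]
```

View pics/w3c.png

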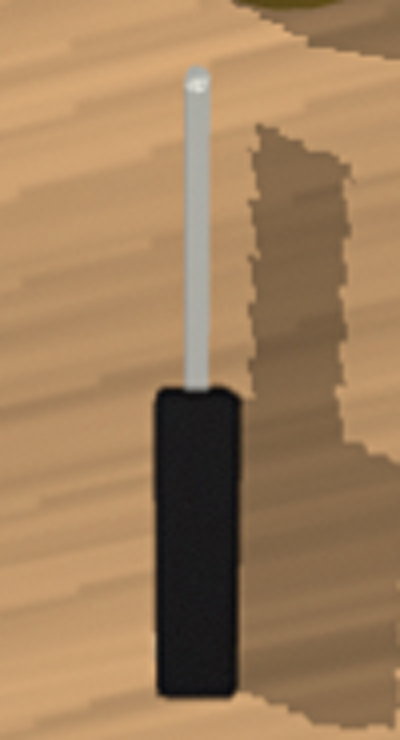

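Run:
```python
from go import *
import pickle
s,W=pickle.load(open("w3.pkl","rb"))
R=s['ee_rot']; g=np.array([.522,-.3475,.0])
for n,q,z in(("file a",(188,213),.008),("file b",(280,315),.004),("purple",(378,262),.02),("purple h",(432,240),.03),("tape",(348,28),.022)):
    print(n,(R.T@(onz(W,q,z)-g)*100).round(1))
delta([.522,-.3475,.027],-.215)
```

```text
file a [ -6.  -16.7  -0.8]
file b [-20.5  -6.3  -0.4]
purple [-11.8   6.   -2. ]
purple h [-8.6 11.8 -3. ]
tape [13.3  1.8 -2.2]
pos [ 0.4998 -0.3341  0.2013] gyaw -0.216 delta cm [ 2.47  0.85 17.42] twist -0.001 t 5.1 F [ 0.44  0.61 -0.94] j [-0.78  0.54  1.53  0.    1.07  1.01] w 0.999
```

```bash
python3 -m crank '[[1,0.5,2,0],[2.4,0.8,5,0],[2.4,0.8,8,0],[2.4,0.8,11,0],[2.4,0.8,13.5,0],[2.4,0.8,15.5,0],[2.4,0.8,16.8,0],[2.4,0.8,17.4,0],[2.4,0.8,17.4,0]]' -0.3
python3 - <<'E'
from go import *
delta([.522,-.3475,.027],-.215)
s=state();im=read_camera("wrist");cv2.imwrite("pics/w4.png",im[:,:,::-1])
E
```

```text
time_s: 6.0
position: [0.522, -0.3468, 0.0273]
ee_rot: [[0.977, -0.213, -0.001], [-0.213, -0.977, 0.001], [-0.001, -0.001, -1.0]]
ft_force: [0.0, 0.3, 0.5]
width: 0.65
pos [ 0.522  -0.3468  0.0273] gyaw -0.2151 delta cm [0.02 0.06 0.03] twist -0.0001 t 6.0 F [0.04 0.31 0.48] j [-0.76  0.82  1.56  0.    0.76  1.02] w 0.65
```

View pics/w4.png

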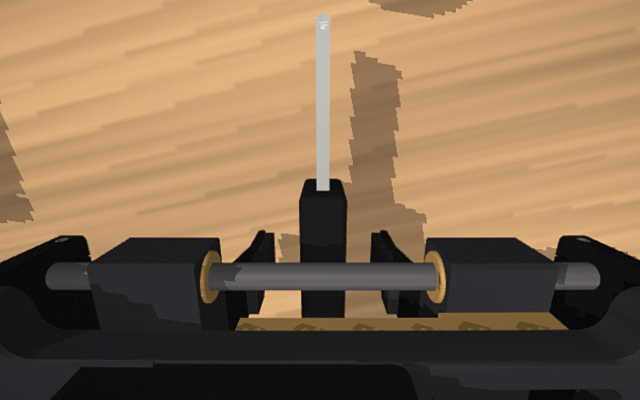

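```bash
python3 -m crank '[[0,0,0,0],[0,0,0,0],[0,0,0,0],[0,0,0,0],[0,0,0,0],[0,0,0,0]]' 1 45
python3 -m crank '[[0,0,-0.5,0],[0,0,-1,0],[0,0,-2,0],[0,0,-3,0],[0,0,-3,0]]'
python3 - <<'E'
from go import *
delta([.522,-.3475,.027],-.215)
import pickle
s=state();ci=camera_info("wrist");im=read_camera("wrist");cv2.imwrite("pics/w5.png",im[:,:,::-1]);pickle.dump((s,ci),open("w5.pkl","wb"))
im=read_camera("scene");cv2.imwrite("pics/s5.png",im[:,:,::-1]);crop("pics/s5.png",170,80,330,200,5,"pics/s5c.png")
E
```

```text
time_s: 6.65
position: [0.5219, -0.3479, 0.0277]
ee_rot: [[0.977, -0.215, 0.0], [-0.215, -0.977, -0.0], [0.0, 0.0, -1.0]]
ft_force: [-0.2, 0.2, 1.4]
width: 0.252
time_s: 7.15
position: [0.523, -0.3488, 0.0597]
ee_rot: [[0.977, -0.214, 0.003], [-0.214, -0.977, -0.003], [0.003, 0.002, -1.0]]
ft_force: [0.8, -0.0, -2.0]
width: 0.252
pos [ 0.523  -0.3488  0.0597] gyaw -0.2161 delta cm [-0.14 -0.11  3.27] twist -0.0011 t 7.15 F [ 0.78 -0.03 -1.96] j [-0.77  0.77  1.55 -0.    0.82  1.02] w 0.252
```

View pics/w5.png

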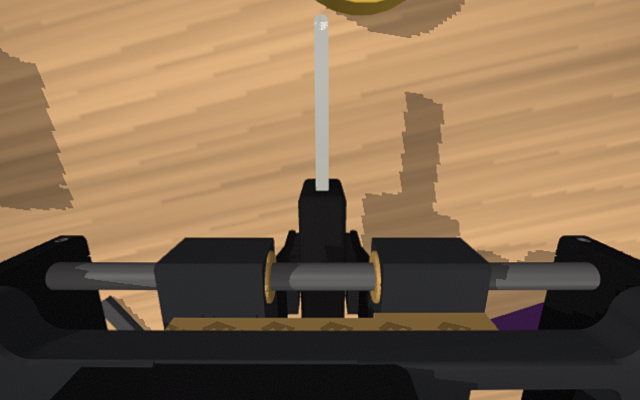

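View pics/s5c.png

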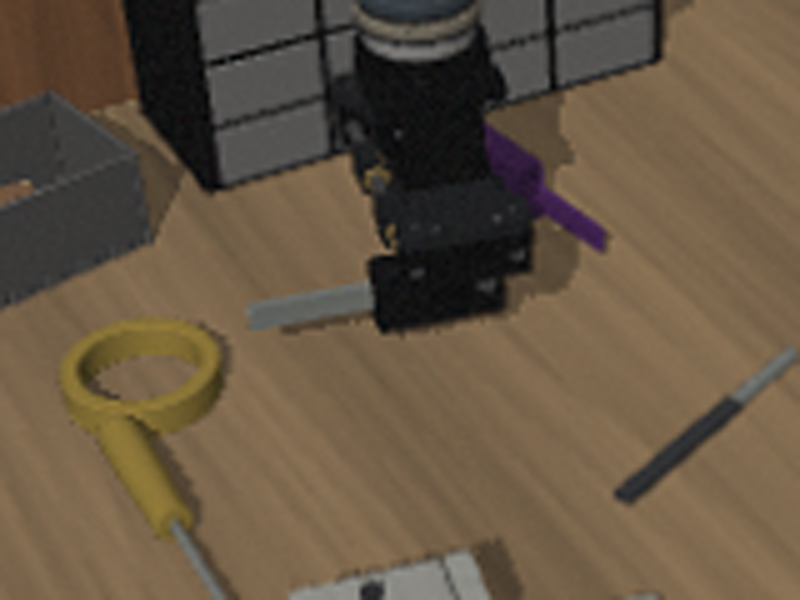

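```bash
cat >> go.py <<'E'
JP=np.array([.655,.0385]);JY=-.205
def jw(x,y,z): return [JP[0]+np.cos(JY)*x-np.sin(JY)*y,JP[1]+np.sin(JY)*x+np.cos(JY)*y,z]
def injig(p): d=np.array(p)[:2]-JP;return np.array([np.cos(JY)*d[0]+np.sin(JY)*d[1],-np.sin(JY)*d[0]+np.cos(JY)*d[1],p[2]])
def rep(off=0):
    s=state();F=s['ft_force'];f=[np.cos(JY)*F[0]+np.sin(JY)*F[1],-np.sin(JY)*F[0]+np.cos(JY)*F[1],F[2]]
    print('t',round(s['time_s'],2),'TCP in jig mm',(injig(s['position'])*1000).round(1),'F jig',np.round(f,2),'mom',s['moment'].round(2),'w',round(s['width'],3))
E
python3 - <<'E'
from go import *
import pickle
s,W=pickle.load(open("w5.pkl","rb"))
z=s['position'][2]+.005
for q in ((321,14),(322,190)): print((s['ee_rot'].T@(onz(W,q,z)-s['position'])*100).round(2))
print(jw(-.145,-.09,.07))
delta(jw(-.160,-.09,.07),-.205)
E
```

```text
[11.48 -0.02 -0.46]
[ 4.03  0.01 -0.49]
[np.float64(0.49471511285324177), np.float64(-0.020098250420562652), 0.07]
pos [ 0.5222 -0.3481  0.0583] gyaw -0.2162 delta cm [-11.22 -31.43  -1.21] twist -0.0112 t 7.25 F [ 0.15  0.07 -1.64] j [-0.77  0.77  1.55 -0.    0.82  1.02] w 0.247
```

```bash
python3 -m crank '[[-2.5,-1,-1.2,0],[-6,-4,-1.2,0],[-9,-8,-1.2,0],[-11,-12,-1.2,0],[-11.2,-16,-1.2,0],[-11.2,-20,-1.2,0],[-11.2,-24,-1.2,-0.01],[-11.2,-28,-1.2,-0.01],[-11.2,-30.5,-1.2,-0.01],[-11.2,-31.4,-1.2,-0.01],[-11.2,-31.4,-1.2,-0.01]]'
python3 - <<'E'
from go import *
import pickle
s=state();ci=camera_info("wrist");im=read_camera("wrist");cv2.imwrite("pics/w6.png",im[:,:,::-1]);pickle.dump((s,ci),open("w6.pkl","wb"))
rep()
delta(jw(-.130,-.09,.041),-.205)
crop("pics/w6.png",200,0,460,195,3,"pics/w6c.png")
E
```

```text
time_s: 8.35
position: [0.48, -0.0162, 0.0695]
ee_rot: [[0.979, -0.202, -0.0], [-0.202, -0.979, -0.0], [-0.0, 0.0, -1.0]]
ft_force: [-0.0, 0.7, -1.6]
width: 0.251
t 8.4 TCP in jig mm [-160.   -90.1   69.5] F jig [ 0.73  0.62 -1.92] mom [-0.09  0.17  0.03] w 0.25
pos [ 0.48   -0.0171  0.0695] gyaw -0.205 delta cm [ 3.   -0.01  2.85] twist -0.0 t 8.4 F [ 0.84  0.46 -1.92] j [-0.27  0.64  1.93 -0.    0.57  1.51] w 0.25
```

View pics/w6c.png

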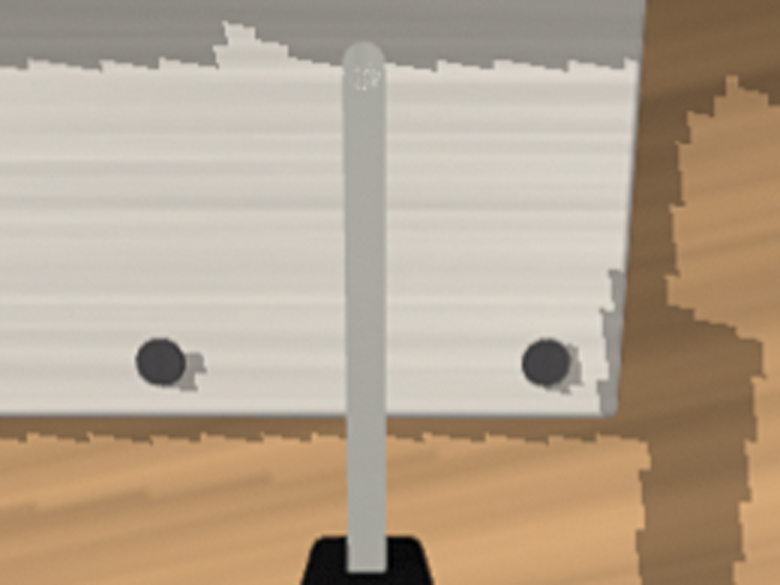

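```bash
python3 -m crank '[[0.5,0,1,0],[1,0,2,0],[2,0,2.6,0],[2.8,0,2.85,0],[3,0,2.85,0],[3,0,2.85,0]]'
python3 - <<'E'
from go import *
import pickle
rep();s=state();ci=camera_info("wrist");im=read_camera("wrist");cv2.imwrite("pics/w7.png",im[:,:,::-1]);pickle.dump((s,ci),open("w7.pkl","wb"))
rep()
crop("pics/w7.png",200,0,460,195,3,"pics/w7c.png")
E
```

```text
time_s: 9.0
position: [0.5099, -0.0236, 0.0409]
ee_rot: [[0.979, -0.205, 0.001], [-0.205, -0.979, -0.0], [0.001, 0.0, -1.0]]
ft_force: [0.1, -0.2, -2.2]
width: 0.249
t 9.0 TCP in jig mm [-129.4  -90.4   40.9] F jig [ 0.12 -0.21 -2.19] mom [0.   0.22 0.01] w 0.249
t 9.05 TCP in jig mm [-130.   -90.2   41.1] F jig [-0.79  0.89 -1.4 ] mom [ 0.01  0.14 -0.01] w 0.249
```

View pics/w7c.png

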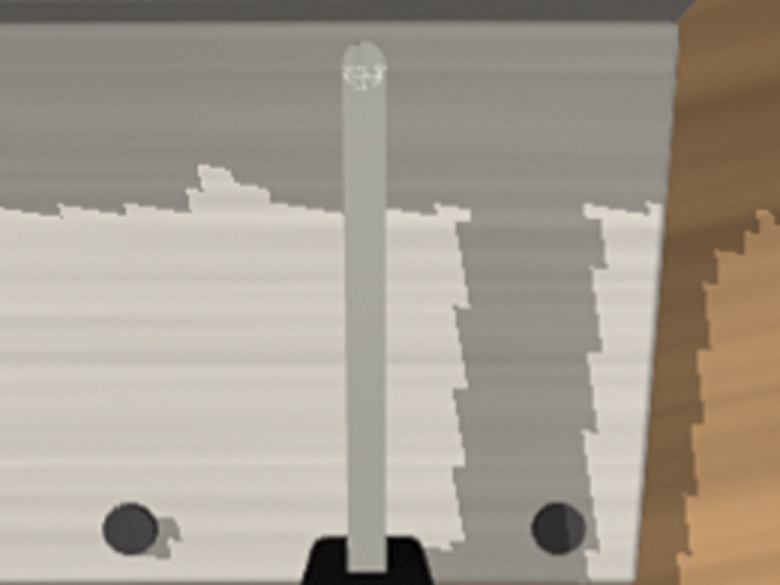

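```bash
python3 -m crank '[[0.5,0,0,0],[1,0,0,0],[1.5,0,0,0],[2,0,0,0],[2.4,0,0,0],[2.7,0,0,0],[2.7,0,0,0]]'
python3 -c "
from go import *
rep();rep()"
python3 -m crank '[[0.2,0,0,0],[0.4,0,0,0],[0.5,0,0,0]]'
python3 -c "
from go import *
rep()"
```

```text
time_s: 9.75
position: [0.5363, -0.029, 0.0411]
ee_rot: [[0.979, -0.205, 0.001], [-0.205, -0.979, -0.0], [0.001, 0.0, -1.0]]
ft_force: [-0.3, -0.4, -0.9]
width: 0.25
t 9.75 TCP in jig mm [-102.5  -90.2   41.1] F jig [-0.17 -0.45 -0.89] mom [-0.    0.23 -0.03] w 0.25
t 9.75 TCP in jig mm [-102.5  -90.2   41.1] F jig [-0.17 -0.45 -0.89] mom [-0.    0.23 -0.03] w 0.25
time_s: 10.05
position: [0.5407, -0.0298, 0.0411]
ee_rot: [[0.979, -0.205, 0.0], [-0.205, -0.979, -0.0], [0.0, 0.0, -1.0]]
ft_force: [0.1, -0.1, -1.9]
width: 0.248
t 10.05 TCP in jig mm [-98.  -90.2  41.1] F jig [ 0.15 -0.05 -1.94] mom [-0.01  0.17 -0.02] w 0.248
```

Tip about 17 mm deep with no side force. I'll continue in small steps.

```bash
for i in 1; do python3 -m crank '[[0.15,0,0,0],[0.3,0,0,0],[0.4,0,0,0]]'; done
python3 -c "
from go import *
rep()"
python3 -m crank '[[0.1,0,0,0],[0.2,0,0,0],[0.3,0,0,0]]'
python3 -c "
from go import *
rep()"
python3 -m crank '[[0.1,0,0,0],[0.2,0,0,0],[0.3,0,0,0]]'
python3 -c "
from go import *
rep()"
```

```text
time_s: 10.35
position: [0.5447, -0.0307, 0.0411]
ee_rot: [[0.979, -0.205, 0.0], [-0.205, -0.979, -0.0], [0.0, 0.0, -1.0]]
ft_force: [-0.6, 0.6, -2.2]
width: 0.251
t 10.35 TCP in jig mm [-94.  -90.2  41.1] F jig [-0.74  0.43 -2.25] mom [-0.01  0.16  0.  ] w 0.251
time_s: 10.65
position: [0.5471, -0.0313, 0.041]
ee_rot: [[0.979, -0.205, -0.001], [-0.205, -0.979, 0.0], [-0.001, 0.0, -1.0]]
ft_force: [-1.3, -0.3, -1.3]
width: 0.253
t 10.65 TCP in jig mm [-91.4 -90.3  41. ] F jig [-1.22 -0.54 -1.33] mom [-0.2   0.34 -0.11] w 0.253
time_s: 10.95
position: [0.5498, -0.032, 0.0409]
ee_rot: [[0.979, -0.205, -0.001], [-0.205, -0.979, 0.0], [-0.001, 0.0, -1.0]]
ft_force: [-2.6, -1.9, -2.3]
width: 0.248
t 10.95 TCP in jig mm [-88.6 -90.4  40.9] F jig [-2.16 -2.38 -2.26] mom [-0.3   0.62 -0.29] w 0.248
```

```bash
for i in 1; do python3 -m crank '[[0.1,0,0,0],[0.2,0,0,0]]'|tail -2; done
python3 -c "
from go import *
rep()"
python3 -m crank '[[0.1,0,0,0],[0.2,0,0,0]]' |tail -2
python3 -c "
from go import *
rep()"
```

```text
ft_force: [-6.0, -2.4, -0.8]
width: 0.252
t 11.15 TCP in jig mm [-87.9 -90.3  40.7] F jig [-5.41 -3.53 -0.76] mom [-0.32  0.99 -0.32] w 0.252
ft_force: [-6.0, -1.9, -1.1]
width: 0.243
t 11.35 TCP in jig mm [-86.7 -90.3  40.6] F jig [-5.53 -3.04 -1.06] mom [-0.38  1.09 -0.35] w 0.243
```

```bash
for r in 1; do python3 -m crank '[[0.1,0,0,0],[0.2,0,0,0]]' |tail -2
python3 -c "
from go import *
rep()"; python3 -m crank '[[0.1,0,0,0],[0.2,0,0,0],[0.2,0,0,0]]' |tail -2
python3 -c "
from go import *
rep()";done
```

```text
ft_force: [-6.3, -2.5, -0.6]
width: 0.249
t 11.55 TCP in jig mm [-85.  -90.3  40.4] F jig [-5.63 -3.74 -0.63] mom [-0.41  1.18 -0.43] w 0.249
ft_force: [-5.8, -2.2, -1.5]
width: 0.244
t 11.85 TCP in jig mm [-83.  -90.2  40.4] F jig [-5.23 -3.35 -1.49] mom [-0.37  1.19 -0.37] w 0.244
```

```bash
python3 -m crank '[[0.2,0,0,0],[0.4,0,0,0],[0.6,0,0,0],[0.8,0,0,0],[0.8,0,0,0]]' |tail -2
python3 - <<'E'
from go import *
rep();im=read_camera("wrist");cv2.imwrite("pics/w8.png",im[:,:,::-1]);rep()
crop("pics/w8.png",200,0,460,235,3,"pics/w8c.png")
E
```

```text
ft_force: [-4.3, -2.2, -2.4]
width: 0.254
t 12.35 TCP in jig mm [-74.4 -90.3  40.3] F jig [-3.81 -3.   -2.44] mom [-0.37  1.1  -0.39] w 0.254
t 12.4 TCP in jig mm [-74.4 -90.3  40.3] F jig [-4.28 -2.75 -3.52] mom [-0.4   1.03 -0.33] w 0.248
```

View pics/w8.png

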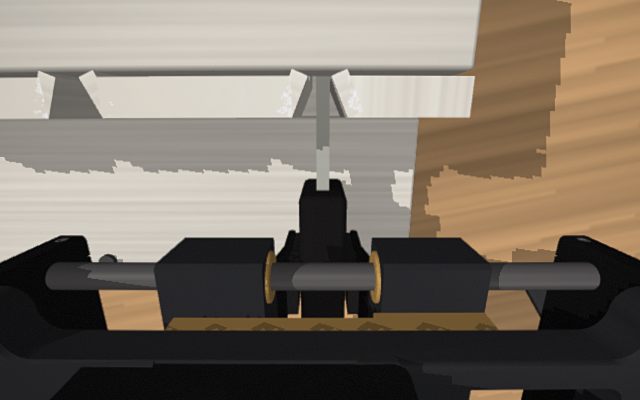

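The shoulder's place in the grip hasn't changed (row ~190), so the blade has passed 28 mm and isn't slipping. The drag is a steady 4–5 N, which fits the good spring. I'll push on home.

```bash
python3 -m crank '[[0.3,0,0,0],[0.6,0,0,0],[0.9,0,0,0],[1.2,0,0,0],[1.5,0,0,0],[1.5,0,0,0]]' |tail -2
python3 -c "
from go import *
rep()"
python3 -m crank '[[0.3,0,0,0],[0.6,0,0,0],[0.9,0,0,0],[1.1,0,0,0],[1.1,0,0,0]]' |tail -2
python3 -c "
from go import *
rep()"
```

```text
ft_force: [-2.9, -2.8, -3.4]
width: 0.249
t 13.0 TCP in jig mm [-58.8 -90.4  40.4] F jig [-2.24 -3.28 -3.44] mom [-0.41  1.02 -0.28] w 0.249
ft_force: [-4.6, -2.3, -2.2]
width: 0.25
t 13.5 TCP in jig mm [-47.5 -90.5  40.5] F jig [-4.06 -3.2  -2.16] mom [-0.44  0.97 -0.31] w 0.25
```

```bash
python3 -m crank '[[0.1,0,0,0],[0.2,0,0,0],[0.3,0,0,0],[0.4,0,0,0],[0.4,0,0,0]]' |tail -2
python3 -c "
from go import *
rep()"
python3 -m crank '[[0.1,0,0,0],[0.2,0,0,0],[0.2,0,0,0]]' |tail -2
python3 -c "
from go import *
rep()"
python3 -m crank '[[0.1,0,0,0],[0.1,0,0,0]]' |tail -2
python3 -c "
from go import *
rep()"
```

```text
ft_force: [-4.6, -3.4, -1.8]
width: 0.253
t 14.0 TCP in jig mm [-43.6 -90.5  40.5] F jig [-3.84 -4.29 -1.76] mom [-0.47  1.01 -0.29] w 0.253
ft_force: [-4.5, -2.9, -2.3]
width: 0.25
t 14.3 TCP in jig mm [-41.6 -90.5  40.6] F jig [-3.83 -3.77 -2.33] mom [-0.45  0.95 -0.28] w 0.25
ft_force: [-4.7, -2.5, -2.0]
width: 0.252
t 14.5 TCP in jig mm [-40.6 -90.5  40.6] F jig [-4.06 -3.41 -1.95] mom [-0.44  0.95 -0.33] w 0.252
```

```bash
python3 -m crank '[[0,0,0.05,0],[0,0,0.1,0],[0,0,0.15,0],[0,0,0.15,0]]' |tail -2
python3 -c "
from go import *
rep()"
python3 -m crank '[[0.1,0,0,0],[0.1,0,0,0]]' |tail -2
python3 -c "
from go import *
rep()"
python3 -m crank '[[0.1,0,0,0],[0.1,0,0,0]]' |tail -2
python3 -c "
from go import *
rep();im=read_camera('wrist');cv2.imwrite('pics/w9.png',im[:,:,::-1])"
```

```text
ft_force: [-5.9, -2.3, 3.4]
width: 0.247
t 14.9 TCP in jig mm [-40.6 -90.5  39.8] F jig [-5.35 -3.48  3.38] mom [-0.44  0.98 -0.29] w 0.247
ft_force: [-8.0, -2.3, 4.4]
width: 0.251
t 15.1 TCP in jig mm [-40.6 -90.5  39.8] F jig [-7.33 -3.87  4.36] mom [-0.4   1.24 -0.32] w 0.251
ft_force: [-10.1, -1.9, 5.6]
width: 0.246
t 15.3 TCP in jig mm [-40.5 -90.5  39.8] F jig [-9.47 -3.91  5.65] mom [-0.44  1.43 -0.25] w 0.246
```

View pics/w9.png

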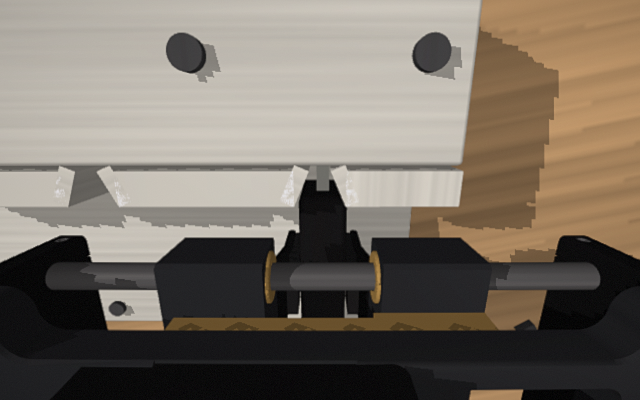

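Now it's standing on the apron (Fz up) and the forward motion has stopped with force rising. One small firm push to confirm, then unload and let go.

```bash
python3 -m crank '[[0.1,0,0,0],[0.2,0,0,0],[0.2,0,0,0]]' |tail -2
python3 -c "
from go import *
rep()"
python3 -m crank '[[-0.1,0,-0.05,0],[-0.2,0,-0.1,0],[-0.2,0,-0.1,0]]' |tail -2
python3 -c "
from go import *
rep()"
python3 -m crank '[[0,0,0,0],[0,0,0,0],[0,0,0,0],[0,0,0,0]]' 0
python3 -c "
from go import *
rep();im=read_camera('wrist');cv2.imwrite('pics/w10.png',im[:,:,::-1])"
```

```text
ft_force: [-11.6, -1.0, 7.4]
width: 0.251
t 15.65 TCP in jig mm [-40.4 -90.5  39.8] F jig [-11.2   -3.33   7.37] mom [-0.43  1.82 -0.13] w 0.251
ft_force: [-7.6, -1.7, -0.6]
width: 0.249
t 15.95 TCP in jig mm [-40.5 -90.4  39.9] F jig [-7.11 -3.24 -0.6 ] mom [-0.41  1.33 -0.25] w 0.249
time_s: 16.35
position: [0.6015, -0.0423, 0.041]
ee_rot: [[0.979, -0.204, 0.002], [-0.204, -0.979, -0.0], [0.003, -0.0, -1.0]]
ft_force: [-0.3, -1.0, -0.1]
width: 0.477
t 16.35 TCP in jig mm [-35.9 -90.   41. ] F jig [-0.05 -1.02 -0.12] mom [-0.04  0.19 -0.04] w 0.477
```

View pics/w10.png

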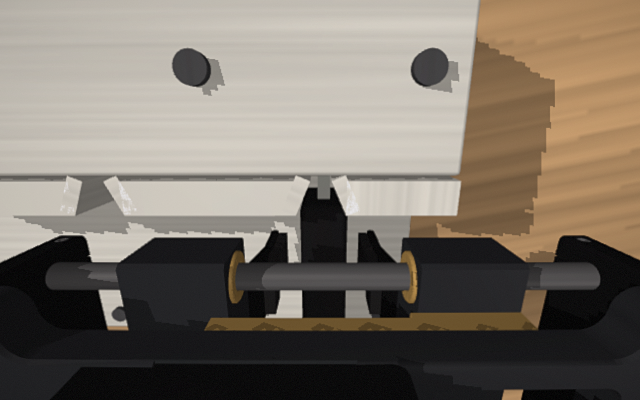

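```bash
python3 -m crank '[[0,0,0,0],[0,0,0,0],[0,0,-1.5,0],[0,0,-4,0],[0,0,-7,0],[0,0,-10,0],[-2,0,-13,0],[-5,0,-14,0],[-8,0,-14,0],[-10,0,-14,0],[-10,0,-14,0]]' -0.3
python3 - <<'E'
from go import *
import pickle
rep();s=state();ci=camera_info("wrist");im=read_camera("wrist");cv2.imwrite("pics/w11.png",im[:,:,::-1]);pickle.dump((s,ci),open("w11.pkl","wb"))
im=read_camera("scene");cv2.imwrite("pics/s11.png",im[:,:,::-1]);crop("pics/s11.png",210,170,350,310,4,"pics/s11c.png")
im=read_camera("top");cv2.imwrite("pics/t11.png",im[:,:,::-1])
E
```

```text
time_s: 17.5
position: [0.4991, -0.0208, 0.1815]
ee_rot: [[0.979, -0.204, -0.003], [-0.204, -0.979, 0.001], [-0.003, -0.0, -1.0]]
ft_force: [0.3, 0.3, -0.4]
width: 0.652
t 17.5 TCP in jig mm [-140.5  -89.8  181.5] F jig [ 0.25  0.37 -0.38] mom [ 0.    0.18 -0.  ] w 0.652
```

View pics/w11.png

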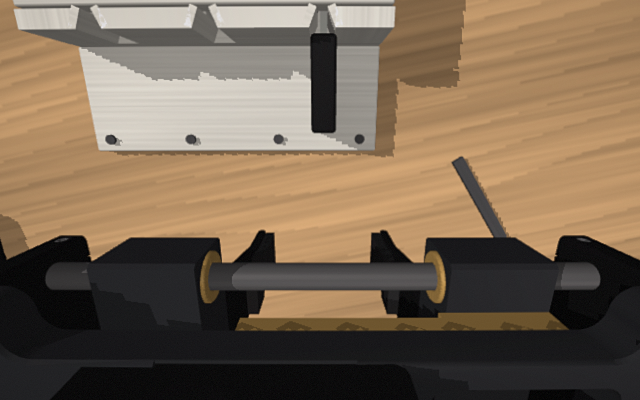

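View pics/s11c.png

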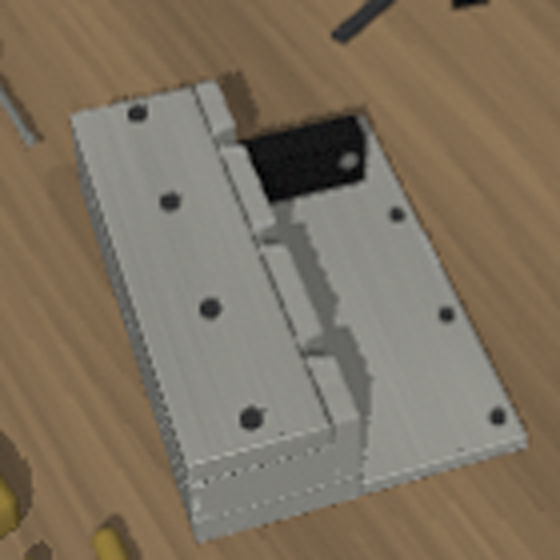

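View pics/t11.png

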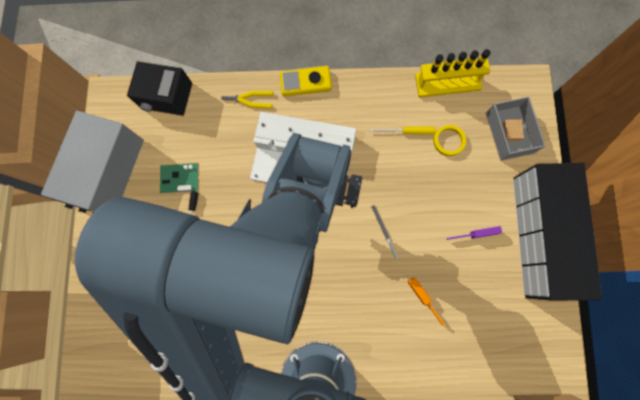

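Run:
```python
from go import *
import pickle
crop("pics/w11.png",270,0,400,170,4,"pics/w11c.png")
s,W=pickle.load(open("w11.pkl","rb"))
for q,z in (((323,35),.056),((323.5,132),.056),((208,44),.012)): print((injig(onz(W,q,z))*1000).round(1))
```

```text
[ -2.8 -90.7  56. ]
[-79.7 -91.1  56. ]
[ 0.2 18.6 12. ]
```

View pics/w11c.png

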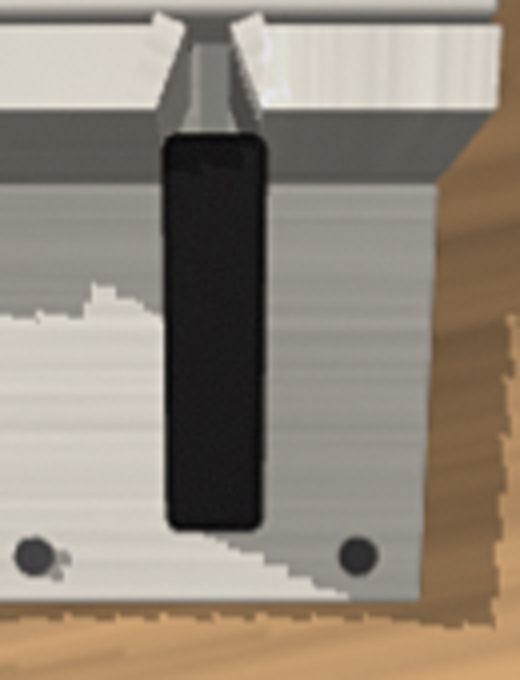

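The handle's rear end is at −79.7 mm, so its 80 mm length puts the shoulder at the face. It's on the gap line at −91 mm (nominal −90), upright, with the gripper clear. I'm handing in.

```bash
python3 -c "
from go import *
rep();print(hand_in())"
```

```text
t 17.65 TCP in jig mm [-135.3  -90.3  181.5] F jig [-0.1   0.06 -0.39] mom [-0.04  0.17 -0.03] w 0.649
the job is handed in; nothing more can be done
None
```

I left the gauge fully home in the right gap, standing on the apron and let go, and handed the job in at 17.65 s.

**How I chose the gap:** I tried the right gap first, in small steps. The push force rose to about 5.5 N at 25–30 mm deep. After that the drag stayed at about 2–5 N all the way in, and the gauge did not slip in the grip. That rules out the seized gap (stops at about 28 mm) and the slack one (under 1 N), so I did not try the other two.

**Ramming:** The most I measured at the wrist was about 12–14 N, while pressing the shoulder against the block. The limit is 60 N.

**Last checks:**
- **Depth:** the rear of the handle measured 79.7 mm from the block face, which puts the shoulder on the face (75 mm deep). The front top edge measured 2.8 mm short of the face; I put that down to its rounded edge.
- **Alignment:** the gauge sits about 1 mm from the gap's centre line and looks upright.
- **Bench:** the force reading was near zero with the gripper clear, and nothing I could see had moved. The arm hid the tub from the top camera in that last view.
- **Not confirmed:** I could not read the contact force between gauge and block after letting go. That it is over 5 N rests on the drag I felt going in.

**Measurement differences:** the fixed cameras and the wrist camera disagreed by about 3–4 mm sideways on where the block and gauge were. I used the wrist camera, and both the grasp and the entry into the gap were clean.

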